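Load two napkin rings onto their display bar

ROBOT

A 6-joint arm with a two-finger parallel gripper is mounted at the origin on a cart in front of the work surface, level with it; the furniture and walls round the work are solid. World frame = base frame: x ahead of the robot, y to its left, z up, the work surface at z = 0. Lengths are in m, angles in rad, forces in N, time in s.
With the tool pointing down it reaches from about 0.35 to 0.975 m from the base axis. Payload 4.9 kg.
Tool frame: the origin (TCP) lies between the finger pads; the fingertips stand 22 mm ahead of it and the grasp point (between the pads) lies 3 mm ahead of it; z points along the fingers, y is the line along which they close (so a half turn about z gives the same grasp; the last joint's range is limited). The gripper opens to 85 mm and grips with 20 to 120 N. Pads are 22 mm wide; open, the fingers measure 114 mm over their backs; the gripper's body (76 mm by 85 mm) begins 54 mm behind the grasp point. The pads swing forward as they close: fully open they stand 13 mm farther back than shut.
Start: joints at [1.21, 0.053, 1.613, -0, 1.476, -0.119], TCP at [0.15, 0.607, 0.253] pointing down, gripper open.
Joint ranges: [-3.01, 3.01], [-1.01, 2.22], [0.06, 2.58], [-1.02, 4.17], [0.09, 2.62], [-3.14, 3.14]. Speed limits (rad/s): [2.57, 2.57, 3.14, 3.14, 3.14, 3.14].

INTERFACE

Orientations are given as a unit quaternion [w, x, y, z].
In Python, from plant import state, grab_frame, get_calibration, job_done, recognise, regions_of gives the robot as it stands.
- The arm moves only by the tool apply_moves, never from a script. Its argument "targets" is a list of rows, each an object with "translation": the shift along the tool's x, y, z normalised to -1 to 1, where 1 is 100 mm, a list of three; "twist": the turn about the tool's z normalised to -1 to 1, where 1 is 0.1 rad; "hand": the opening, from 0 (shut) to 1 (fully open). A call has 1 to 8 rows; each row shifts and turns the commanded pose from where the row before left it, along the tool's axes as they then stand; what a row does not reach is not made up. A row lasts 1/10 s, in which the tool goes at most 50 mm and 8.59 degrees, less where a joint would pass 70% of its speed; a pose out of reach is approached as far as the arm can. A call with a number of a shift or a turn outside -1 to 1 is refused whole. A call with a gripper value outside its range is refused whole. The fingers move at their own pace and stop on an object; the grip force is fixed at half the most. Time passes only in rows, so rows that do not move let the fingers close. It gives the time, the measured TCP pose, the force, the opening and the grip force at its end, in the units of the state.
- state(): the state, without advancing time (a new reading comes with each control period).
- grab_frame(name): name is "scene" or "top" or "wrist"; returns the picture (420x560x3 uint8, red, green, blue); there is no depth.
- get_calibration(name): a dict with "camera_matrix" (3x3 intrinsics, pixels), "D" ([k1, k2, p1, p2, k3] as OpenCV has them; the pictures are not rectified), "pose" (4x4, takes a point from camera to world coordinates). Camera axes: x right, y up, looking along -z (the intrinsics and any distortion apply to the point x, -y, -z); pixel columns grow to the right and rows downward; lengths in m; the calibration is good to about 2 mm. A picture is of the moment at which its call begins: read the wrist's pose just before it. get_calibration takes no time and is no camera call; for the wrist camera it gives the pose at the moment of the call.
- job_done(): hands the job in; it is judged then, once.
Trained networks look in the newest picture that a camera, given by its name, has taken for a name from the list of things; names that differ only in an ending like _2 or _b are one class to them, and where a whole thing is asked for, a point or a joint stands for the part that bears it (a point fixed in the world has none). Each returns a list of dicts, best first, with "score" (0 to 1); they miss things now and then, are a little off and sometimes report something else, mostly with a low value. They report only what shows in the picture. A call takes as long as a camera call. They do not tell look-alikes from the thing itself.
- recognise(camera, query): "point" ([x, y, z] in m, in world coordinates, good to about 4 mm: the middle of the surface that is visible of it).
- regions_of(camera, query): "pixels" (420x560 bool, what is visible of it).
The state is a dict: "time": time; "joint_pos": joint angles; "joint_vel": joint speeds; "joint_efforts": joint torques, N m; "tool_pos": TCP position; "tool_rot": TCP orientation; "contact_force": force on the tool from outside, world axes, zero at the start; "ft_torque": the same for the moment, N m; "gripper_width": opening from 0.0 (shut) to 1.0 (fully open); "grasp_force": force on a finger pad.
Only numpy, scipy, OpenCV 4.12 (cv2) and the standard library are available. Lean on these libraries where they do the work, as an engineer would, in place of code of your own. Each camera call takes 0.05 s, during which the arm holds its last target. There are 200 camera calls.

TASK

Take the bar off its brass stand by the wooden handle and pick up the two washed napkin rings from the sloping rack by running the bar through their bores, the dark ring first and then the white one, without touching the rings with the gripper. Then lay the bar back across both forks of the stand, collar and rings between the forks and the handle at the same end as before, and let go. Leave the pepper mill, salt shaker, spice jar and honey jar where they stand.

Things in the scene. Friction and masses are not known exactly. Their poses are not given: they have to be found in the camera images.
- bar_handle (a point): Centre of the dark wooden handle of the loose bar (56 mm long, 14 mm wide sideways, 20 mm tall), the place to grip. Site axes: x along the bar from the handle to the tip, z up as the bar lies in the stand. The bar: a straight steel rod, 9 mm thick with a round tip, its axis 3 mm above this point (along z); 187 mm from this point to the tip along x. The handle ends 30 mm ahead of this point; a brass stop collar, 26 mm across, lies 54 to 59 mm ahead of it. About 0.1 kg in all.
- bar: The same bar; origin on the rod's axis in the bare neck between handle and collar, 42 mm ahead of the handle centre; x along the rod to the tip. Collar from x = 12 to 17 mm, tip at x = 145 mm. Rings belong on x = 17 to 125 mm.
- bar_neck (a point): Point on the rod's axis at the middle of the bare neck (24 mm long, between handle and collar), which lies in the rear fork.
- bar_far (a point): Point on the rod's axis 125 mm ahead of the neck and 20 mm short of the tip, which lies in the front fork.
- stand: Fixed stand: wooden base 200 x 80 x 14 mm with two upright brass Y forks 125 mm apart along its x. Origin under the middle of the base; x points from the rear fork (handle side) to the front fork (tip side).
- stand_rear_fork (a point): Where the rod's axis rests in the rear fork, 91 mm above the worktop. The fork's wires are 6 mm thick and make an upward V of 90 degrees, 38 mm wide at its top, which stands 11 mm above this point. The bar starts with its neck here.
- stand_front_fork (a point): The same for the front fork, 125 mm further along the stand's x. (A round lamp, 200 mm across, hangs from the ceiling over the front of the counter, around x = 0.29, y = -0.02, its underside 0.59 m above the worktop: keep the arm clear of it.)
- rack: Fixed sloping wooden rack on legs, 204 mm wide, its top edge 165 to 215 mm high. Its board rises at 38 degrees along the rack's +x (level heading). Origin on the worktop under the line of the ring centres. The rings lie side by side along y, stopped by a lip at the low edge that is 4 mm high over the board and 5 mm thick; side walls stand 94 mm to either side and 19 mm above the board.
- rack_ringline (a point): Point 180 mm above the rack's origin, at the height of the ring centres as they lie, halfway between the side walls. Axes as the rack's. The upper front edge of each ring overhangs its lower mouth a little. In front of the low edge the space is open down to the worktop.
- ring_dark_c (a point): Centre of the dark wooden napkin ring with a brass line round it: hexagonal, 36 mm across flats outside, 42 mm across corners, 32 mm long, through bore 20 mm across flats (hexagonal), 35 g. Its x axis is the bore: at the start it points along the rack's x and 38 degrees upward, so that the lower mouth opens down the slope.
- ring_white_c (a point): Centre of the white napkin ring with a brass line; size, mass and axes as the dark one.
- ring_dark: The dark napkin ring; origin at its centre, x along the bore.
- ring_white: The white napkin ring; origin at its centre, x along the bore.
- mill_c (a point): Middle of the wooden pepper mill, 58 mm across and 170 mm tall, loose, close beside the rack; to be left alone.
- salt_c (a point): Middle of the salt shaker with a pale grey cap, 44 mm across and 90 mm tall, loose, close beside the stand; to be left alone.
- spice_c (a point): Middle of the spice jar with a black cap, 41 mm across and 105 mm tall, loose, close beside the stand; to be left alone.
- honey_c (a point): Middle of the honey jar with a red lid, 62 mm across and 86 mm tall, loose, close beside the rack; to be left alone.
Not all that is in view belongs to the job. Several things have the shape of the ring_white; the one meant has the colours described above. Leave any pink look-alike of the stand alone.

How it is judged:
By the outcome, as a careful person would: the job done as asked, in the order asked, and still so for the second after the job is handed in, with the robot touching nothing.
It also fails if it takes over 59 s, if anything falls off the work surface, if the arm or the gripper's body presses on something with over 40 N, if the wrist force passes 120 N, or if a joint passes its speed limit or range.

## Working session

There is one attempt and no reset: what is moved stays moved. The work goes in short steps, Python scripts to look and compute and a tool call to move; the robot and the scene stay as the last step left them, time stands still between calls to the robot, and variables do not carry over. Pictures are saved under pics/ and viewed, at most 10 in all, crops included, and the job is handed in when it is done.

Besides the shell and the picture viewer there is one more tool, called as name([rows], argument=value, ...), one row to a line, values as JSON. apply_moves: Moves the arm, as the interface text tells. Its arguments: {"type":"object","properties":{"targets":{"type":"array"}},"required":["targets"]}

```bash
mkdir -p pics; ls; cat > h.py <<'E'
import numpy as np, cv2
from plant import *
E
python3 - <<'E'
from h import *
s=state(); print({k:np.round(v,3).tolist() for k,v in s.items()})
for n in("scene","top"):
    f=grab_frame(n); cv2.imwrite(f"pics/{n}0.png",f[:,:,::-1])
    for q in ["bar_handle","bar_neck","bar_far","bar","stand","rack","ring_dark","ring_white","mill_c","salt_c","spice_c","honey_c"]:
        print(n,q,[(round(float(d["score"]),2),np.round(d["point"],3).tolist()) for d in recognise(n,q)])
    c=get_calibration(n);print(np.round(c["pose"],3).tolist(),np.round(c["camera_matrix"],1).tolist())
E
```

```text
pics
{'time': 0.0, 'joint_pos': [1.21, 0.053, 1.614, 0.0, 1.476, -0.119], 'joint_vel': [0.0, 0.001, -0.003, 0.001, -0.0, -0.0], 'joint_efforts': [0.0, -39.368, -37.018, -0.0, 0.007, 0.0], 'tool_pos': [0.149, 0.606, 0.252], 'tool_rot': [-0.0, 0.121, 0.993, -0.001], 'contact_force': [0.054, 0.062, 0.504], 'ft_torque': [0.007, 0.012, -0.005], 'grasp_force': 0.0, 'gripper_width': 0.999}
scene bar_handle [(0.51, [0.511, 0.322, 0.094])]
scene bar_neck [(0.52, [0.508, 0.326, 0.098])]
scene bar_far [(0.55, [0.505, 0.327, 0.098])]
scene bar [(0.76, [0.507, 0.325, 0.096]), (0.47, [0.537, 0.4, 0.066]), (0.18, [0.502, -0.024, 0.188])]
scene stand [(0.91, [0.541, 0.344, 0.016]), (0.72, [0.479, 0.59, 0.013])]
scene rack [(0.57, [0.541, -0.045, 0.153])]
scene ring_dark [(0.6, [0.603, -0.01, 0.187]), (0.37, [0.509, 0.326, 0.094])]
scene ring_white [(0.7, [0.506, -0.022, 0.19]), (0.46, [0.419, 0.045, 0.025])]
scene mill_c [(0.7, [0.403, -0.078, 0.082]), (0.65, [0.504, -0.022, 0.189])]
scene salt_c [(0.62, [0.51, 0.322, 0.096]), (0.57, [0.584, 0.427, 0.053])]
scene spice_c [(0.79, [0.536, 0.401, 0.062
[... 380 characters left out ...]
.532, 0.324, 0.098]), (0.4, [0.58, 0.334, 0.014])]
top stand [(0.9, [0.58, 0.333, 0.01]), (0.69, [0.536, 0.327, 0.098])]
top rack [(0.83, [0.574, -0.041, 0.178]), (0.71, [0.576, 0.332, 0.016])]
top ring_dark [(0.75, [0.618, -0.011, 0.192])]
top ring_white [(0.7, [0.512, -0.025, 0.189]), (0.69, [0.727, -0.014, 0.088])]
top mill_c [(0.61, [0.42, -0.074, 0.139])]
top salt_c [(0.55, [0.596, 0.412, 0.082])]
top spice_c [(0.53, [0.551, 0.398, 0.105])]
top honey_c [(0.95, [0.728, -0.013, 0.087]), (0.54, [0.419, -0.078, 0.14])]
[[-0.014, 0.994, -0.113, 0.452], [-1.0, -0.014, 0.004, 0.211], [0.003, 0.113, 0.994, 1.336], [0.0, 0.0, 0.0, 1.0]] [[465.8, 0.0, 279.3], [0.0, 465.8, 213.8], [0.0, 0.0, 1.0]]
```

View pics/scene0.png

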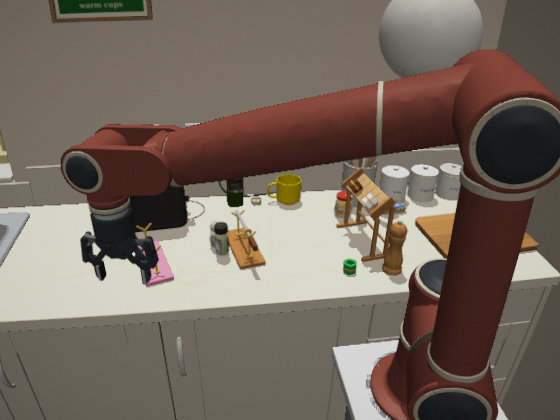

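View pics/top0.png

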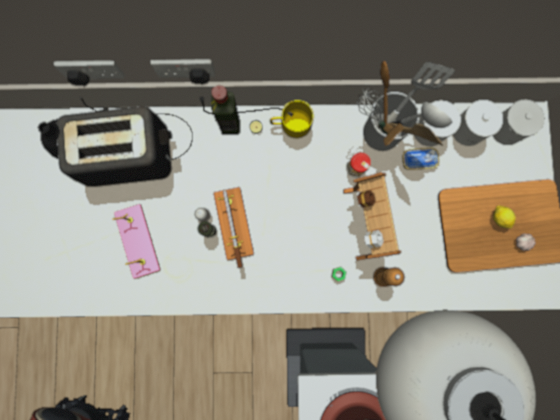

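```bash
python3 - <<'E'
import cv2,numpy as np
a=cv2.imread("pics/scene0.png")[150:290,320:460]; b=cv2.imread("pics/top0.png")[140:300,310:470]
c=cv2.imread("pics/scene0.png")[190:290,190:290]; d=cv2.imread("pics/top0.png")[170:280,180:290]
R=lambda i:cv2.resize(i,(400,300) if 0 else (300,300),interpolation=cv2.INTER_CUBIC)
cv2.imwrite("pics/crop1.png",np.vstack([np.hstack([R(a),R(b)]),np.hstack([R(c),R(d)])]))
E
```

```text
(no output)
```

View pics/crop1.png

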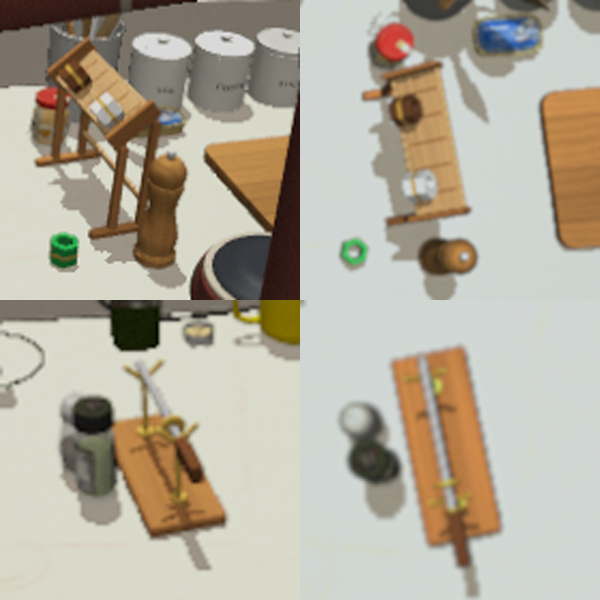

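```bash
cat > h.py <<'E'
import numpy as np, cv2
from plant import *
from scipy.spatial.transform import Rotation as Ro
def px2w(c,uv,z):
    K=np.array(c["camera_matrix"]);D=np.array(c["D"]);T=np.array(c["pose"])
    p=cv2.undistortPoints(np.array(uv,float).reshape(-1,1,2),K,D)[:,0]
    d=np.c_[p[:,0],-p[:,1],-np.ones(len(p))]@T[:3,:3].T
    return T[:3,3]+d*((z-T[2,3])/d[:,2])[:,None]
def w2px(c,P):
    K=np.array(c["camera_matrix"]);D=np.array(c["D"]);T=np.array(c["pose"])
    q=(np.array(P,float).reshape(-1,3)-T[:3,3])@T[:3,:3]; q=q*[1,-1,-1]
    return cv2.projectPoints(q,np.zeros(3),np.zeros(3),K,D)[0][:,0]
def R():
    q=state()["tool_rot"]; return Ro.from_quat([q[1],q[2],q[3],q[0]]).as_matrix()
def hd():
    r=R(); return np.degrees(np.arctan2(r[1,0],r[0,0]))
def shift(target):  # total tool-axes shift mm
    return (R().T@(np.array(target)-state()["tool_pos"])*1000).round(1)
E
python3 - <<'E'
from h import *
c=get_calibration("top")
p=px2w(c,[(225.8,190.2),(239.8,267.2)],.091);print(p,np.degrees(np.arctan2(*(p[0]-p[1])[[1,0]])),np.linalg.norm(p[0]-p[1]))
d=(p[0]-p[1])/np.linalg.norm(p[0]-p[1]); hc=p[1]+.028*d;print(hc, hd()); print(shift([hc[0],hc[1],.30]))
c=get_calibration("wrist"); print(np.round(R().T@(c["pose"][:3,3]-state()["tool_pos"]),3), np.round(R().T@c["pose"][:3,:3],2).tolist(),c["camera_matrix"][0][0])
E
```

```text
[[0.6596598  0.34882656 0.091     ]
 [0.45220527 0.31193787 0.091     ]] 10.082707757144417 0.21070870635763708
[0.47977284 0.31683982 0.091     ] 166.14307400323986
[-390.  -202.5  -46.7]
[ 0.071 -0.001 -0.12 ] [[0.0, 0.96, 0.28], [1.0, -0.0, 0.0], [0.0, 0.28, -0.96]] 373.30950627013993
```

apply_moves([
  {"translation":[-0.48,-0.25,-0.06],"twist":0,"hand":1},
  {"translation":[-0.48,-0.25,-0.06],"twist":0,"hand":1},
  {"translation":[-0.48,-0.25,-0.06],"twist":0,"hand":1},
  {"translation":[-0.48,-0.25,-0.06],"twist":0,"hand":1},
  {"translation":[-0.48,-0.25,-0.06],"twist":0,"hand":1},
  {"translation":[-0.48,-0.25,-0.06],"twist":0,"hand":1},
  {"translation":[-0.48,-0.25,-0.06],"twist":0,"hand":1},
  {"translation":[-0.48,-0.25,-0.06],"twist":0,"hand":1},
])

```text
time: 2.1
tool_pos: [0.4493, 0.3425, 0.2979]
tool_rot: [0.0, 0.121, 0.993, 0.0]
contact_force: [2.0, 0.8, 0.1]
gripper_width: 0.994
grasp_force: 0.0
```

apply_moves([
  {"translation":[0,0,0],"twist":-0.84,"hand":1},
  {"translation":[0,0,0],"twist":-0.84,"hand":1},
  {"translation":[0,0,0],"twist":-0.84,"hand":1},
  {"translation":[0,0,0],"twist":-0.84,"hand":1},
  {"translation":[0,0,0],"twist":-0.84,"hand":1},
  {"translation":[0,0,0],"twist":0,"hand":1},
])

```text
time: 2.7
tool_pos: [0.4481, 0.344, 0.2974]
tool_rot: [0.0, -0.089, 0.996, 0.0]
contact_force: [-0.0, 0.3, -0.2]
gripper_width: 1.001
grasp_force: 0.0
```

```bash
python3 - <<'E'
from h import *
s=state(); print(s["time"],s["tool_pos"],hd(),s["joint_pos"])
c=get_calibration("wrist"); f=grab_frame("wrist"); cv2.imwrite("pics/w1.png",f[:,:,::-1])
for q in("bar","bar_handle","bar_neck","bar_far","stand","salt_c","spice_c"):
  print(q,[(round(float(d["score"]),2),np.round(d["point"],3).tolist()) for d in recognise("wrist",q)][:2])
for q in ("bar","bar_handle"):
  for d in regions_of("wrist",q)[:1]:
    v,u=np.nonzero(d["pixels"]); print(q,d["score"],u.min(),u.max(),v.min(),v.max(),cv2.fitLine(np.c_[u,v].astype(np.float32),2,0,.01,.01).ravel())
E
```

```text
2.7 [0.44805064 0.34402033 0.29743402] -169.80289491758583 [ 5.23077060e-01 -1.13031620e-01  1.70196429e+00 -1.09117011e-05
  1.55256390e+00 -1.22569213e+00]
bar [(0.98, [0.527, 0.329, 0.096])]
bar_handle [(0.66, [0.525, 0.329, 0.098])]
bar_neck [(0.76, [0.528, 0.328, 0.095])]
bar_far [(0.97, [0.527, 0.324, 0.092])]
stand [(0.83, [0.577, 0.343, 0.015]), (0.58, [0.507, 0.605, 0.011])]
salt_c [(0.88, [0.598, 0.42, 0.085])]
spice_c [(0.67, [0.542, 0.398, 0.096])]
bar_handle 0.73 231 256 182 385 [4.4174671e-02 9.9902380e-01 2.4327852e+02 2.6669067e+02]
```

View pics/w1.png

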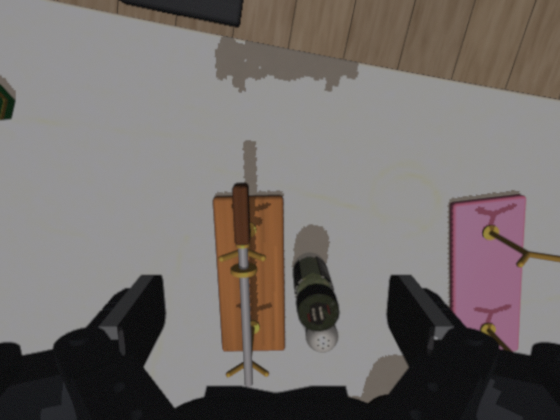

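```bash
python3 - <<'E'
from h import *
c=get_calibration("wrist")
h=px2w(c,[(240.5,184),(242,245.5)],.098); r=px2w(c,[(243.5,270),(249,385)],.0935)
print(h,r)
L=lambda a,b:np.degrees(np.arctan2(*(b-a)[[1,0]]))
print(L(h[0],r[1]),L(h[0],h[1]),L(r[0],r[1]),np.linalg.norm(h[1]-h[0]),np.linalg.norm(r[1]-h[0]))
s=state();q=s["joint_pos"]
m=np.array([h.mean(0)[0],h.mean(0)[1],.085]);print(m,shift(m))
# collar check: handle centre = collar centre -56.5mm; tip-187
d=(r[1]-h[0])[:2];d/=np.linalg.norm(d);print(r[0][:2]-.0565*d,r[1][:2]-.187*d)
E
```

```text
[[0.44711276 0.31234444 0.098     ]
 [0.50329864 0.32238166 0.098     ]] [[0.52914073 0.32743666 0.0935    ]
 [0.65526296 0.35307319 0.0935    ]]
11.071187597371583 10.128650489164265 11.489825337916496 0.057075377497170406 0.21214520823366192
[0.4752057  0.31736305 0.085     ] [-22.  -31.1 212.4]
[0.47369224 0.31658705] [0.47174316 0.31716387]
```

apply_moves([
  {"translation":[-0.1,-0.16,0.4],"twist":-0.16,"hand":1},
  {"translation":[-0.105,-0.15,0.4],"twist":0,"hand":1},
  {"translation":[0,0,0.4],"twist":0,"hand":1},
  {"translation":[0,0,0.4],"twist":0,"hand":0.6},
  {"translation":[0,0,0.26],"twist":0,"hand":0.5},
  {"translation":[0,0,0.2],"twist":0,"hand":0.5},
  {"translation":[0,0,0],"twist":0,"hand":0.4},
  {"translation":[0,0,0],"twist":0,"hand":0.3},
])

```text
time: 4.0
tool_pos: [0.474, 0.3175, 0.0917]
tool_rot: [-0.0, -0.097, 0.995, -0.0]
contact_force: [-0.1, -0.8, 1.4]
gripper_width: 0.299
grasp_force: 0.0
```

```bash
python3 - <<'E'
from h import *
s=state(); print(s["time"],s["tool_pos"],hd(),s["gripper_width"],s["contact_force"],shift([.4737,.317,.091]))
c=get_calibration("wrist"); f=grab_frame("wrist"); cv2.imwrite("pics/w2.png",f[:,:,::-1])
E
```

```text
4.0 [0.47397263 0.31748379 0.09165473] -168.87554048488155 0.2994720015471371 [-0.12252032 -0.75606288  1.44790779] [ 0.4 -0.4  0.7]
```

View pics/w2.png

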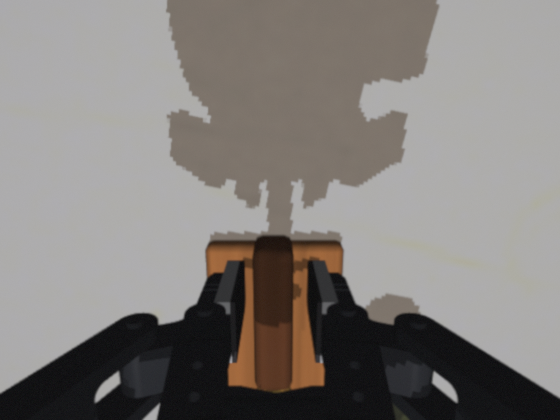

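apply_moves([
  {"translation":[0,0,0],"twist":0,"hand":0.15},
  {"translation":[0,0,0],"twist":0,"hand":0.15},
  {"translation":[0,0,0],"twist":0,"hand":0.15},
])

```text
time: 4.35
tool_pos: [0.4753, 0.3175, 0.0932]
tool_rot: [0.002, -0.097, 0.995, 0.0]
contact_force: [1.7, -3.2, 3.4]
gripper_width: 0.158
grasp_force: 30.8
```

apply_moves([
  {"translation":[0,0,0],"twist":0,"hand":0},
  {"translation":[0,0,0],"twist":0,"hand":0},
  {"translation":[0,0,0],"twist":0,"hand":0},
])

```text
time: 4.65
tool_pos: [0.4753, 0.3175, 0.0932]
tool_rot: [0.002, -0.097, 0.995, 0.0]
contact_force: [0.1, -3.9, 5.6]
gripper_width: 0.148
grasp_force: 60.0
```

apply_moves([
  {"translation":[-0.003,0,0.024],"twist":0,"hand":0},
  {"translation":[-0.003,0,0.024],"twist":0,"hand":0},
  {"translation":[-0.006,0,0.024],"twist":0,"hand":0},
  {"translation":[-0.008,0,0.023],"twist":0,"hand":0},
  {"translation":[-0.008,0,0.023],"twist":0,"hand":0},
  {"translation":[-0.008,0,0.023],"twist":0,"hand":0},
])

```text
time: 5.25
tool_pos: [0.4777, 0.3178, 0.0803]
tool_rot: [-0.0, -0.097, 0.995, -0.001]
contact_force: [-9.9, -9.0, 16.1]
gripper_width: 0.15
grasp_force: 67.2
```

```bash
python3 - <<'E'
from h import *
s=state(); print(s["time"],s["tool_pos"],hd(),s["gripper_width"],s["contact_force"],s["ft_torque"])
f=grab_frame("scene"); cv2.imwrite("pics/s3.png",cv2.resize(f[170:290,170:310,::-1],(700,600),interpolation=cv2.INTER_CUBIC))
E
```

```text
5.25 [0.4777408  0.31775866 0.08026768] -168.89069100317528 0.14971417397827602 [-9.8556708  -8.95017873 16.1204878 ] [-1.22623701  0.73206961 -0.24573224]
```

View pics/s3.png

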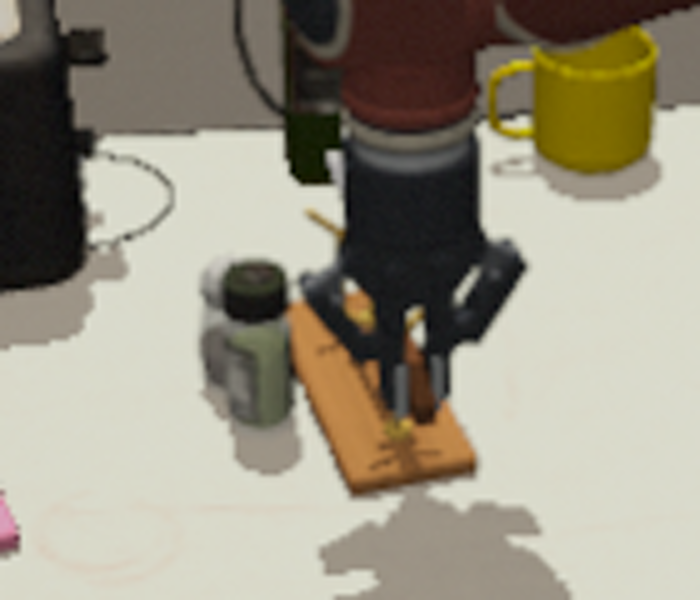

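apply_moves([
  {"translation":[-0.01,0,0.022],"twist":0,"hand":0},
  {"translation":[-0.01,0,0.022],"twist":0,"hand":0},
  {"translation":[-0.01,0,0.022],"twist":0,"hand":0},
  {"translation":[-0.01,0,0.022],"twist":0,"hand":0},
  {"translation":[-0.012,0,0.022],"twist":0,"hand":0},
  {"translation":[-0.012,0,0.022],"twist":0,"hand":0},
  {"translation":[0,0,0],"twist":0,"hand":0},
])

```text
time: 6.0
tool_pos: [0.4843, 0.3189, 0.0672]
tool_rot: [-0.0, -0.097, 0.995, -0.001]
contact_force: [-8.5, -10.0, 18.0]
gripper_width: 0.154
grasp_force: 79.8
```

apply_moves([
  {"translation":[0,0,-0.1],"twist":0,"hand":0},
  {"translation":[0,0,-0.3],"twist":0,"hand":0},
  {"translation":[0,0,-0.4],"twist":0,"hand":0},
  {"translation":[0,0,-0.4],"twist":0,"hand":0},
  {"translation":[0,0,-0.4],"twist":0,"hand":0},
  {"translation":[0,0,-0.3],"twist":0,"hand":0},
  {"translation":[0,0,0],"twist":0,"hand":0},
])

```text
time: 6.7
tool_pos: [0.4857, 0.3209, 0.2604]
tool_rot: [0.005, -0.097, 0.995, 0.002]
contact_force: [0.6, 1.0, -0.4]
gripper_width: 0.153
grasp_force: 76.8
```

```bash
python3 - <<'E'
from h import *
s=state(); print(s["time"],s["tool_pos"],hd(),s["gripper_width"],s["contact_force"],s["ft_torque"])
ims=[]
for n in("scene","top"):
    f=grab_frame(n); c=get_calibration(n); t=s["tool_pos"]; d=np.array([np.cos(.194),np.sin(.194),0]);
    for q in ("bar","bar_far"): print(n,q,[(round(float(x["score"]),2),np.round(x["point"],3).tolist()) for x in recognise(n,q)][:2])
    for th in (20,25,30,35,40):
        a=np.radians(th); tip=t+[0,0,-.003]+.187*(np.cos(a)*d+[0,0,np.sin(a)]); u=w2px(c,tip)[0]; print(n,th,u.round(1))
    u=w2px(c,t)[0].astype(int); ims.append(cv2.resize(f[max(0,u[1]-75):u[1]+45,u[0]-60:u[0]+60,::-1],(400,400),interpolation=cv2.INTER_CUBIC)); print(u[0]-60,max(0,u[1]-75))
cv2.imwrite("pics/b4.png",np.hstack(ims))
E
```

```text
6.7 [0.48571297 0.32094785 0.26042962] -168.8397490844481 0.1525509003210916 [ 0.55499776  1.02348168 -0.41122185] [-0.00647583  0.06475948  0.02143894]
scene bar [(0.55, [0.474, 0.322, 0.262])]
scene bar_far [(0.48, [0.473, 0.326, 0.266])]
scene 20 [233.2 141.4]
scene 25 [233.6 137.3]
scene 30 [234.1 133.5]
scene 35 [234.8 130. ]
scene 40 [235.5 126.8]
190 111
top bar [(0.56, [0.596, 0.34, 0.333])]
top bar_far [(0.56, [0.598, 0.341, 0.332])]
top 20 [211.5 173.9]
top 25 [211.1 175.3]
top 30 [210.8 177.4]
top 35 [210.6 180.2]
top 40 [210.7 183.6]
169 177
```

View pics/b4.png

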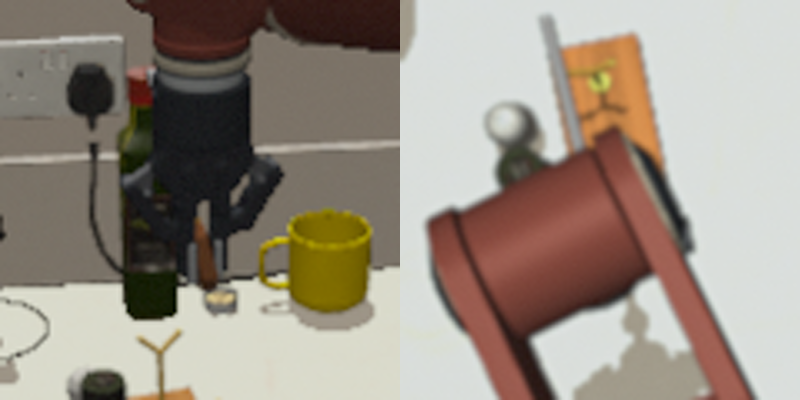

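```bash
python3 - <<'E'
from h import *
s=state(); q=s["joint_pos"]; print(q)
A=[];b=[]
for q2,q3,r,z in [(.053,1.6135,np.hypot(.149,.606),.2525),(-.11303,1.70196,np.hypot(.44805,.34402),.29743),(q[1],q[2],np.hypot(*s["tool_pos"][:2]),s["tool_pos"][2])]:
    A+= [[np.sin(q2),np.sin(q2+q3),1,0],[np.cos(q2),np.cos(q2+q3),0,1]]; b+=[r,z]
x,res,rk,sv=np.linalg.lstsq(np.array(A),np.array(b),rcond=None);print(x,res,sv)
c=get_calibration("scene")
for z in (.4,.5,.6,.7):print(z,w2px(c,[[.01,.02,z]]).round(),w2px(c,[[.29,-.02,z]]).round())
print(w2px(c,[[.149,.606,.2525],[.149,.606,.4],[.149,.606,.45],[.149,.606,.5]]).round())
E
```

```text
[ 4.55259958e-01 -5.33777870e-02  1.72230732e+00  2.40132061e-04
  1.47708740e+00 -1.30992982e+00]
[ 3.79445596e-01  6.05681207e-01 -2.97914274e-04 -6.84699556e-02] [2.15930462e-05] [2.51392244 2.38139868 0.08408822 0.04542548]
0.4 [[448. 234.]] [[409. 165.]]
0.5 [[460. 182.]] [[416. 122.]]
0.6 [[473. 124.]] [[423.  76.]]
0.7 [[487.  58.]] [[431.  26.]]
[[123. 276.]
 [111. 212.]
 [107. 188.]
 [102. 162.]]
```

```bash
cat > fit.py <<'E'
from h import *
from scipy.optimize import minimize
def ring(p,hdg,el=np.radians(38)):
    x=np.array([np.cos(hdg)*np.cos(el),np.sin(hdg)*np.cos(el),np.sin(el)]); y=np.array([-np.sin(hdg),np.cos(hdg),0]); z=np.cross(x,y)
    a=np.radians(60*np.arange(6)); return np.array([p+sx*x*.016+.0208*(np.cos(t)*y+np.sin(t)*z) for sx in(-1,1) for t in a])
def hull(c,p,h,S=8):
    m=np.zeros((420*S//4,560*S//4),np.uint8)
    return cv2.convexHull(w2px(c,ring(p,h)).astype(np.float32))[:,0]
def iou(c,p,h,m,o,S=6):
    H=hull(c,p,h); im=np.zeros(m.shape,np.uint8); cv2.fillPoly(im,[np.round(((H-o+.5)*S-.5)*16).astype(np.int32)],1,shift=4)
    return (im&m).sum()/(im|m).sum()
if __name__=="__main__":
    M={}
    for n in("top","scene"):
        grab_frame(n)
        for q in("ring_dark","ring_white"):
            best=[d for d in regions_of(n,q)]
            for d in best[:3]:
                v,u=np.nonzero(d["pixels"]); print(n,q,round(float(d["score"]),2),len(u),u.min(),u.max(),v.min(),v.max())
                M.setdefault((n,q),[]).append(d["pixels"])
    import pickle; pickle.dump(M,open("m.pkl","wb"))
E
python3 fit.py
```

```text
top ring_dark 0.83 292 356 375 190 207
top ring_white 0.55 309 365 383 230 248
top ring_white 0.42 119 332 345 267 279
scene ring_dark 0.69 863 336 373 169 226
scene ring_dark 0.53 142 347 361 179 191
scene ring_white 0.55 90 363 371 194 207
scene ring_white 0.54 189 343 356 259 274
```

```bash
cat > fit2.py <<'E'
from fit import *
import pickle
M=pickle.load(open("m.pkl","rb")); S=6
def prep(m):
    v,u=np.nonzero(m); o=np.array([u.min()-8,v.min()-8]); k=m[o[1]:v.max()+8,o[0]:u.max()+8].astype(np.uint8)
    return cv2.resize(k,None,fx=S,fy=S,interpolation=cv2.INTER_NEAREST),o
C={n:get_calibration(n) for n in("top","scene")}
for n,q,i,p0 in [("top","ring_dark",0,(.61,-.005)),("top","ring_white",0,(.51,-.02)),("scene","ring_dark",1,(.61,-.005)),("scene","ring_white",0,(.51,-.02))]:
    m,o=prep(M[n,q][i])
    for h in(-78,-82,-86):
        f=lambda p:-iou(C[n],np.array([p[0],p[1],.18]),np.radians(h),m,o)
        r=minimize(f,p0,method="Nelder-Mead",options=dict(initial_simplex=[p0,(p0[0]+.012,p0[1]),(p0[0],p0[1]+.012)],xatol=1e-4))
        print(n,q,h,r.x.round(4),round(-r.fun,3))
E
python3 fit2.py
```

```text
top ring_dark -78 [ 0.6188 -0.0118] 0.924
top ring_dark -82 [ 0.6193 -0.0122] 0.931
top ring_dark -86 [ 0.619  -0.0121] 0.929
top ring_white -78 [ 0.5157 -0.0287] 0.9
top ring_white -82 [ 0.5158 -0.0284] 0.908
top ring_white -86 [ 0.5156 -0.0288] 0.91
scene ring_dark -78 [ 0.6183 -0.0099] 0.865
scene ring_dark -82 [ 0.6181 -0.0098] 0.869
scene ring_dark -86 [ 0.6185 -0.0101] 0.858
scene ring_white -78 [ 0.5246 -0.0252] 0.534
scene ring_white -82 [ 0.5247 -0.0238] 0.547
scene ring_white -86 [ 0.5238 -0.0246] 0.557
```

```bash
python3 - <<'E'
from h import *
print(px2w(get_calibration("scene"),[(338,225.5),(364,222),(361,259),(391,255)],.015).round(3))
print(px2w(get_calibration("top"),[(343,189.5),(358,188),(358,257)],.02).round(3))
E
```

```text
[[ 0.649  0.019  0.015]
 [ 0.66  -0.074  0.015]
 [ 0.459 -0.003  0.015]
 [ 0.467 -0.099  0.015]]
[[ 0.669  0.021  0.02 ]
 [ 0.673 -0.022  0.02 ]
 [ 0.476 -0.015  0.02 ]]
```

apply_moves([
  {"translation":[0,0,0],"twist":1,"hand":0},
  {"translation":[0,0,0],"twist":1,"hand":0},
  {"translation":[0,0,0],"twist":1,"hand":0},
  {"translation":[0,0,0],"twist":1,"hand":0},
  {"translation":[0,0,0],"twist":1,"hand":0},
  {"translation":[0,0,0],"twist":1,"hand":0},
  {"translation":[0,0,0],"twist":1,"hand":0},
  {"translation":[0,0,0],"twist":1,"hand":0},
])

```text
time: 8.1
tool_pos: [0.4838, 0.3194, 0.2541]
tool_rot: [0.0, 0.3, 0.954, 0.0]
contact_force: [-0.0, 0.4, -0.7]
gripper_width: 0.149
grasp_force: 76.8
```

apply_moves([
  {"translation":[0,0,0],"twist":1,"hand":0},
  {"translation":[0,0,0],"twist":1,"hand":0},
  {"translation":[0,0,0],"twist":1,"hand":0},
  {"translation":[0,0,0],"twist":1,"hand":0},
  {"translation":[0,0,0],"twist":1,"hand":0},
  {"translation":[0,0,0],"twist":1,"hand":0},
  {"translation":[0,0,0],"twist":1,"hand":0},
  {"translation":[0,0,0],"twist":0.6,"hand":0},
])

```text
time: 8.9
tool_pos: [0.4838, 0.3194, 0.2541]
tool_rot: [-0.0, 0.632, 0.775, 0.0]
contact_force: [-0.9, 0.5, -0.8]
gripper_width: 0.152
grasp_force: 76.8
```

```bash
python3 - <<'E'
from h import *
s=state(); print(s["time"],s["tool_pos"],hd(),shift([.60,.21,.065]))
E
```

```text
8.9 [0.48378073 0.31938808 0.25410339] 101.56355480289423 [-130.5   91.9  189.1]
```

apply_moves([
  {"translation":[-0.42,0.25,0],"twist":0,"hand":0},
  {"translation":[-0.42,0.25,0],"twist":0,"hand":0},
  {"translation":[-0.42,0.25,0],"twist":0,"hand":0},
  {"translation":[0,0,0.45],"twist":0,"hand":0},
  {"translation":[0,0,0.45],"twist":0,"hand":0},
  {"translation":[0,0,0.45],"twist":0,"hand":0},
  {"translation":[0,0,0.45],"twist":0,"hand":0},
  {"translation":[0,0,0.24],"twist":0.36,"hand":0},
])

```text
time: 9.7
tool_pos: [0.5801, 0.2105, 0.0452]
tool_rot: [-0.002, 0.645, 0.764, -0.003]
contact_force: [-1.2, 0.2, -0.6]
gripper_width: 0.151
grasp_force: 76.8
```

apply_moves([
  {"translation":[0,0,0],"twist":0,"hand":0},
])

```text
time: 9.8
tool_pos: [0.579, 0.2103, 0.0447]
tool_rot: [-0.003, 0.645, 0.764, -0.004]
contact_force: [-1.8, -0.0, -2.1]
gripper_width: 0.153
grasp_force: 76.8
```

```bash
python3 - <<'E'
from h import *
s=state(); t=np.array(s["tool_pos"]); print(s["time"],t,hd(),s["contact_force"])
ims=[]
for n,(u0,v0) in dict(scene=(300,150),top=(300,150)).items():
    f=grab_frame(n); c=get_calibration(n)
    for q in ("bar","bar_far"): print(n,q,[(round(float(x["score"]),2),np.round(x["point"],3).tolist()) for x in recognise(n,q)][:2])
    H=np.radians(hd()+180)
    for th in (30,35,40):
        a=np.radians(th); d=np.array([np.cos(H)*np.cos(a),np.sin(H)*np.cos(a),np.sin(a)]);print(n,th,w2px(c,[t+[0,0,0]+.187*d,t+.1*d]).round(1).tolist())
    print(w2px(c,[[.619,-.011,.18]]))
    o=(270,170) if n=="scene" else (270,160)
    ims.append(cv2.resize(f[o[1]:o[1]+100,o[0]:o[0]+110,::-1],(440,400),interpolation=cv2.INTER_CUBIC)); 
cv2.imwrite("pics/b5.png",np.hstack(ims)[:, :])
E
```

```text
9.8 [0.57903677 0.21031674 0.0446954 ] 99.67268120663637 [-1.78586148 -0.00232128 -2.10373979]
scene bar [(0.69, [0.585, 0.156, 0.086])]
scene bar_far [(0.5, [0.585, 0.156, 0.086]), (0.2, [0.55, 0.34, 0.012])]
scene 30 [[334.9, 199.6], [311.3, 215.2]]
scene 35 [[332.6, 196.1], [310.0, 213.4]]
scene 40 [[329.9, 192.8], [308.5, 211.7]]
[[354.37817842 184.74059367]]
top bar [(0.58, [0.606, 0.09, 0.135])]
top bar_far [(0.64, [0.616, -0.011, 0.191]), (0.5, [0.602, 0.091, 0.135])]
top 30 [[338.8, 206.0], [309.2, 213.2]]
top 35 [[336.1, 205.9], [307.6, 213.2]]
top 40 [[332.9, 206.0], [305.8, 213.2]]
[[365.36829392 198.48513455]]
```

```bash
python3 -c "
import cv2;a=cv2.imread('pics/b5.png');cv2.imwrite('pics/b5b.png',cv2.resize(a,(800,364)))"
```

```text
(no output)
```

View pics/b5b.png

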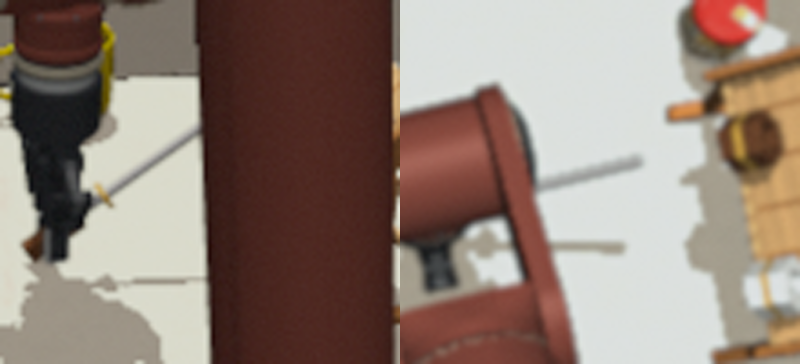

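```bash
cat > barfit.py <<'E'
from h import *
from scipy.optimize import least_squares
s=state(); t=np.array(s["tool_pos"])
for n in("top","scene"):
    grab_frame(n)
    for d in regions_of(n,"bar")[:2]:
        v,u=np.nonzero(d["pixels"]); print(n,round(float(d["score"]),2),len(u),u.min(),u.max(),v.min(),v.max(),cv2.fitLine(np.c_[u,v].astype(np.float32),2,0,.01,.01).ravel().round(3))
ct,cs=get_calibration("top"),get_calibration("scene")
def model(p):
    H=np.radians(p[4]);a=np.radians(p[3]); d=np.array([np.cos(H)*np.cos(a),np.sin(H)*np.cos(a),np.sin(a)]); n=np.array([-np.cos(H)*np.sin(a),-np.sin(H)*np.sin(a),np.cos(a)])
    o=t+p[:3]+.003*n; return o,d
def res(p):
    o,d=model(p)
    a=w2px(ct,[o+.187*d,o+.1*d]); b=w2px(cs,[o+.0565*d,o+.15*d])
    L=lambda q,P0,P1:np.cross(P1-P0,q-P0)/np.linalg.norm(P1-P0)
    r=[*(a[0]-[336.3,204.0]),L(np.array([308.5,211.2]),a[1],a[0]),*(b[0]-[298.6,223.6]),L(np.array([325,205.75]),b[0],b[1])]
    return np.r_[r,(p[:3]-[0,0,-.003])/.003*.7,(p[4]+80.4)/1.0]
r=least_squares(res,[0,0,-.003,33,-80.4],x_scale=[.01,.01,.01,5,2]);print(r.x.round(4),r.fun.round(2)); o,d=model(r.x);print("tip",(o+.187*d).round(4))
E
python3 barfit.py
```

```text
top 0.49 6 328 332 204 205 [ 9.530e-01 -3.030e-01  3.300e+02  2.045e+02]
scene 0.61 144 275 324 201 237 [  0.815  -0.58  302.701 215.986]
[-1.60000e-03  2.80000e-03 -9.90000e-03  2.81546e+01 -8.00810e+01] [ 1.11  0.32 -0.16 -0.82 -1.06  0.28 -0.37  0.66 -1.61  0.32]
tip [0.6113 0.0536 0.134 ]barfit.py:15: DeprecationWarning: Arrays of 2-dimensional vectors are deprecated. Use arrays of 3-dimensional vectors instead. (deprecated in NumPy 2.0)
  L=lambda q,P0,P1:np.cross(P1-P0,q-P0)/np.linalg.norm(P1-P0)
```

```bash
cat > rod.py <<'E'
from h import *
def cols(n,us,vlo,vhi,bg):
    f=grab_frame(n).astype(float).sum(2); b=cv2.imread(bg).astype(float).sum(2); D=np.abs(f-b)
    out=[]
    for u in us:
        w=D[vlo:vhi,u]; k=w.argmax(); a=w[max(0,k-3):k+4]; out.append((u,round(vlo+max(0,k-3)+(a*np.arange(len(a))).sum()/a.sum(),2),int(a.sum())))
    return out
E
python3 - <<'E'
from rod import *
print(cols("top",range(308,342,2),200,216,"pics/top0.png"))
print(cols("scene",range(294,328,2),196,228,"pics/scene0.png"))
E
```

```text
[(308, np.float64(210.88), 614), (310, np.float64(210.84), 490), (312, np.float64(210.07), 520), (314, np.float64(209.8), 489), (316, np.float64(209.06), 534), (318, np.float64(208.9), 529), (320, np.float64(208.08), 530), (322, np.float64(207.92), 532), (324, np.float64(207.11), 536), (326, np.float64(206.91), 527), (328, np.float64(206.1), 529), (330, np.float64(205.9), 520), (332, np.float64(205.11), 557), (334, np.float64(204.93), 528), (336, np.float64(205.01), 282), (338, np.float64(207.26), 203), (340, np.float64(202.51), 186)]
[(294, np.float64(222.04), 2627), (296, np.float64(221.45), 1172), (298, np.float64(221.12), 1012), (300, np.float64(220.23), 1024), (302, np.float64(217.98), 727), (304, np.float64(216.65), 657), (306, np.float64(215.22), 739), (308, np.float64(213.75), 684), (310, np.float64(212.45), 765), (312, np.float64(210.97), 729), (314, np.float64(209.63), 657), (316, np.float64(208.21), 751), (318, np.float64(206.74), 690), (320, np.float64(205.41), 769), (322, np.float64(203.99), 750), (324, np.float64(202.64), 961), (326, np.float64(197.49), 2176)]
```

```bash
cat > barfit.py <<'E'
from h import *
from scipy.optimize import least_squares
ct,cs=get_calibration("top"),get_calibration("scene")
def model(p,t):
    H=np.radians(p[4]);a=np.radians(p[3]); d=np.array([np.cos(H)*np.cos(a),np.sin(H)*np.cos(a),np.sin(a)]); n=np.array([-np.cos(H)*np.sin(a),-np.sin(H)*np.sin(a),np.cos(a)])
    return t+p[:3]+.003*n,d
def fit(t,H0,tipt,topu,scu):
    L=lambda q,A,B:((B[0]-A[0])*(q[1]-A[1])-(B[1]-A[1])*(q[0]-A[0]))/np.linalg.norm(B-A)
    def res(p):
        o,d=model(p,t); a=w2px(ct,[o+.187*d,o+.1*d]); b=w2px(cs,[o+.0565*d,o+.15*d])
        return np.r_[(a[0][0]-tipt)/.7,[L(q,a[1],a[0])*2 for q in topu],[L(q,b[0],b[1])*2 for q in scu],(p[:3]-[0,0,-.003])/.003,(p[4]-H0)/1.0]
    r=least_squares(res,[0,0,-.003,33,H0],x_scale=[.01,.01,.01,5,2]); o,d=model(r.x,t)
    print(r.x.round(4),r.fun.round(2)); print("tip",(o+.187*d).round(4),"dir",d.round(3)); return r.x
E
python3 - <<'E'
from barfit import *
t=np.array(state()["tool_pos"])
fit(t,hd()-180,336.4,[(310,210.75),(322,207.75),(333,205.05)],[(304,216.65),(312,210.97),(322,203.99)])
E
```

```text
[ 2.00000e-04  1.00000e-03 -4.10000e-03  3.19523e+01 -8.02049e+01] [ 0.3  -0.1  -0.08  0.03  0.12  0.03  0.11  0.07  0.32 -0.37  0.11]
tip [0.61   0.0575 0.148 ] dir [ 0.144 -0.836  0.529]
```

apply_moves([
  {"translation":[-0.12,-0.01,-0.04],"twist":0,"hand":0},
  {"translation":[-0.12,-0.01,-0.04],"twist":0,"hand":0},
  {"translation":[-0.11,-0.01,-0.03],"twist":0,"hand":0},
  {"translation":[0,0,0],"twist":0,"hand":0},
])

```text
time: 10.8
tool_pos: [0.5865, 0.1744, 0.0619]
tool_rot: [0.001, 0.646, 0.764, 0.0]
contact_force: [0.5, -1.0, -0.6]
gripper_width: 0.153
grasp_force: 76.8
```

```bash
python3 - <<'E'
from rod import *
from barfit import *
t=np.array(state()["tool_pos"]);print(state()["time"],t,hd(),state()["contact_force"])
top=cols("top",range(322,354,2),190,216,"pics/top0.png"); sc=cols("scene",range(308,346,3),185,225,"pics/scene0.png")
for x in (top,sc): print([(a,float(b),c) for a,b,c in x])
o,d=model([.0002,.001,-.0041,32,-80.2],t);print((o+.187*d).round(4),w2px(ct,[o+.187*d,o+.1*d]).round(1).tolist(),w2px(cs,[o+.187*d,o+.06*d]).round(1).tolist())
E
```

```text
10.8 [0.58647799 0.17444478 0.06193824] 99.55606259474726 [ 0.485657   -0.98359414 -0.57299666]
[(322, 201.98, 3008), (324, 207.09, 1864), (326, 208.43, 630), (328, 208.01, 514), (330, 207.48, 581), (332, 207.0, 534), (334, 206.51, 561), (336, 206.04, 537), (338, 205.65, 547), (340, 205.02, 530), (342, 204.68, 548), (344, 204.05, 540), (346, 203.63, 542), (348, 203.11, 551), (350, 202.86, 559), (352, 195.32, 283)]
[(308, 194.79, 3744), (311, 217.71, 894), (314, 213.51, 694), (317, 211.43, 746), (320, 209.42, 763), (323, 207.31, 784), (326, 205.57, 1895), (329, 204.01, 3752), (332, 214.06, 3633), (335, 220.13, 3492), (338, 221.56, 2166), (341, 219.3, 1856), (344, 202.98, 1024)]
[0.6134 0.0207 0.1595] [[351.5, 202.0], [321.5, 209.5]] [[344.3, 192.0], [310.6, 215.7]]
```

apply_moves([
  {"translation":[-0.11,0,-0.065],"twist":0,"hand":0},
  {"translation":[-0.11,0,-0.07],"twist":0,"hand":0},
  {"translation":[-0.11,0,-0.07],"twist":0,"hand":0},
  {"translation":[-0.11,0,-0.07],"twist":0,"hand":0},
  {"translation":[-0.11,0,-0.07],"twist":0,"hand":0},
  {"translation":[0,0,0],"twist":0,"hand":0},
])

```text
time: 11.5
tool_pos: [0.5963, 0.1205, 0.0974]
tool_rot: [0.001, 0.646, 0.764, 0.001]
contact_force: [-0.1, -0.3, -0.4]
gripper_width: 0.149
grasp_force: 76.8
```

```bash
python3 - <<'E'
from h import *
s=state();print(s["time"],s["tool_pos"],s["contact_force"])
f=grab_frame("top")
for q in("ring_dark","ring_white","bar"):
    for d in regions_of("top",q)[:2]:
        v,u=np.nonzero(d["pixels"]); print(q,round(float(d["score"]),2),len(u),u.min(),u.max(),v.min(),v.max(),u.mean().round(1),v.mean().round(1))
cv2.imwrite("pics/i6.png",cv2.resize(f[165:265,300:420,::-1],(720,600),interpolation=cv2.INTER_CUBIC))
E
```

```text
11.5 [0.59632435 0.12051242 0.09741719] [-0.14097356 -0.30152189 -0.40215748]
ring_dark 0.63 238 357 375 190 206 365.7 198.2
ring_white 0.65 247 365 382 230 246 373.4 238.4
ring_white 0.53 10 353 356 199 202 354.5 200.5
bar 0.44 22 353 374 195 201 365.2 198.0
```

View pics/i6.png

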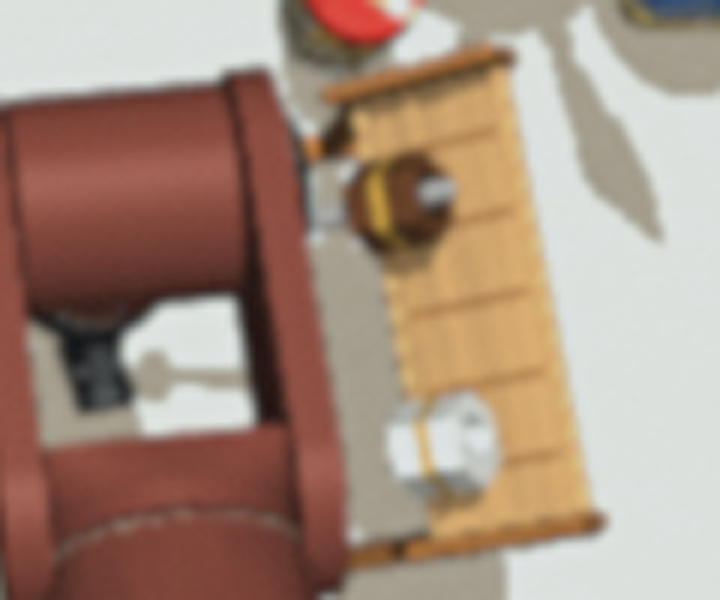

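apply_moves([
  {"translation":[-0.14,0,-0.088],"twist":0,"hand":0},
  {"translation":[-0.14,0,-0.088],"twist":0,"hand":0},
  {"translation":[-0.14,0,-0.088],"twist":0,"hand":0},
  {"translation":[0,0,0],"twist":0,"hand":0},
  {"translation":[0.03,0,-0.05],"twist":0,"hand":0},
  {"translation":[0.05,0,-0.07],"twist":0,"hand":0},
  {"translation":[0.08,0,-0.08],"twist":0,"hand":0},
])

```text
time: 12.4
tool_pos: [0.5988, 0.097, 0.142]
tool_rot: [-0.0, 0.645, 0.764, -0.0]
contact_force: [-0.3, 0.2, -1.2]
gripper_width: 0.15
grasp_force: 76.8
```

```bash
python3 - <<'E'
from h import *
s=state();print(s["time"],s["tool_pos"],s["contact_force"],s["joint_pos"].round(2),hd())
f=grab_frame("top")
for q in("ring_dark","ring_white","bar"):
    for d in regions_of("top",q)[:2]:
        v,u=np.nonzero(d["pixels"]); print(q,round(float(d["score"]),2),len(u),u.min(),u.max(),v.min(),v.max(),u.mean().round(1),v.mean().round(1))
E
```

```text
12.4 [0.5988479  0.09704409 0.14202971] [-0.26934796  0.20523104 -1.19126778] [ 0.04  0.1   1.75  0.    1.29 -0.13] 99.68149236485006
ring_dark 0.59 204 195 210 207 221 202.6 213.7
ring_white 0.76 184 370 383 230 246 376.0 238.3
bar 0.63 508 373 404 267 285 388.7 276.0
bar 0.43 95 367 389 190 198 378.2 193.9
```

apply_moves([
  {"translation":[0.25,0,0],"twist":0,"hand":0},
  {"translation":[0.3,0,0],"twist":0,"hand":0},
  {"translation":[0.3,0,0],"twist":0,"hand":0},
  {"translation":[0.25,0,0],"twist":0,"hand":0},
  {"translation":[0,0,0],"twist":0,"hand":0},
])

```text
time: 13.1
tool_pos: [0.5798, 0.2074, 0.1414]
tool_rot: [-0.001, 0.644, 0.765, -0.0]
contact_force: [-0.1, 0.7, -0.6]
gripper_width: 0.156
grasp_force: 76.7
```

```bash
python3 - <<'E'
from rod import *
from barfit import *
s=state();t=np.array(s["tool_pos"]);print(s["time"],t,s["contact_force"],hd())
for n in("scene","top"):
  grab_frame(n)
  for d in recognise(n,"ring_dark")[:3]: print(n,round(float(d["score"]),2),np.round(d["point"],3))
o,d=model([.0002,.001,-.0041,32,hd()-180],t);print("tip",(o+.187*d).round(4),w2px(ct,[o+.187*d,o+.1*d,o+.075*d]).round(1).tolist(),w2px(cs,[o+.187*d,o+.1*d,o+.075*d]).round(1).tolist())
u=int(w2px(ct,o+.187*d)[0][0]); u2=int(w2px(cs,o+.187*d)[0][0])
top=cols("top",range(u-30,u+6,3),185,222,"pics/top0.png"); sc=cols("scene",range(u2-24,u2+4,3),150,205,"pics/scene0.png")
for x in (top,sc): print([(a,float(b),c) for a,b,c in x])
E
```

```text
13.1 [0.57984584 0.20736883 0.14143746] [-0.14143747  0.67598395 -0.6360894 ] 99.88723141907492
scene 0.44 [0.579 0.148 0.185]
tip [0.6064 0.0536 0.239 ] [[343.1, 200.5], [311.2, 208.5], [302.5, 210.7]] [[336.6, 170.1], [312.6, 187.0], [305.8, 191.8]]
[(313, 219.01, 1604), (316, 207.11, 554), (319, 206.47, 602), (322, 205.63, 617), (325, 204.96, 561), (328, 204.11, 570), (331, 203.54, 589), (334, 202.69, 608), (337, 202.01, 568), (340, 201.13, 574), (343, 200.59, 512), (346, 187.51, 213)]
[(312, 194.75, 2277), (315, 153.04, 1961), (318, 153.06, 2041), (321, 153.05, 2004), (324, 153.02, 1983), (327, 152.99, 2003), (330, 152.97, 1934), (333, 152.95, 1872), (336, 191.41, 2842), (339, 190.09, 2035)]
```

apply_moves([
  {"translation":[0.05,-0.2,0.05],"twist":0,"hand":0},
  {"translation":[0.05,-0.28,0.2],"twist":0,"hand":0},
  {"translation":[0,-0.28,0.3],"twist":0,"hand":0},
  {"translation":[0,-0.27,0.36],"twist":0.03,"hand":0},
  {"translation":[0,0,0],"twist":0,"hand":0},
])

```text
time: 13.9
tool_pos: [0.4687, 0.1947, 0.0434]
tool_rot: [-0.005, 0.646, 0.763, -0.007]
contact_force: [-1.3, -0.8, -1.8]
gripper_width: 0.151
grasp_force: 76.8
```

```bash
cat > chk.py <<'E'
from rod import *
from barfit import *
s=state();t=np.array(s["tool_pos"]);print(s["time"],t,s["contact_force"],hd())
o,d=model([.0002,.001,-.0041,32,hd()-180],t);T=w2px(ct,[o+.187*d,o+.11*d]); S=w2px(cs,[o+.187*d,o+.06*d]);print("tip",(o+.187*d).round(4),T.round(1).tolist(),S.round(1).tolist())
u=int(T[0][0]); v=int(T[0][1])
print([(a,float(b),c) for a,b,c in cols("top",range(u-32,u+6,3),v-8,v+18,"pics/top0.png")])
u=int(S[1][0]); v=int(S[0][1]); print([(a,float(b),c) for a,b,c in cols("scene",range(u,u+44,4),v-12,v+42,"pics/scene0.png")])
E
python3 chk.py
```

```text
13.9 [0.46868474 0.19473995 0.04336638] [-1.28020114 -0.77371275 -1.77023215] 99.4740876498984
tip [0.4947 0.0409 0.1409] [[344.0, 249.0], [317.6, 254.0]] [[347.7, 217.4], [311.5, 242.7]]
[(311, 247.0, 2840), (314, 257.77, 2780), (317, 265.39, 301), (320, 265.46, 285), (323, 265.45, 281), (326, 265.45, 281), (329, 265.45, 277), (332, 250.99, 592), (335, 250.38, 613), (338, 249.86, 625), (341, 249.28, 632), (344, 249.02, 198), (347, 243.99, 132)]
[(311, 240.84, 2736), (315, 244.46, 2818), (319, 238.11, 3206), (323, 241.58, 1346), (327, 230.09, 750), (331, 227.41, 776), (335, 224.51, 684), (339, 256.17, 2100), (343, 230.25, 3503), (347, 249.99, 3712), (351, 228.52, 2999)]
```

```bash
python3 - <<'E'
from h import *
s=state();print(s["tool_pos"],hd(),shift([.4835,.157,.062]))
E
```

```text
[0.4766073  0.19651357 0.04992344] 99.46491566717441 [-40.1   0.3 -12.1]
```

apply_moves([
  {"translation":[-0.13,0,-0.04],"twist":0,"hand":0},
  {"translation":[-0.13,0,-0.04],"twist":0,"hand":0},
  {"translation":[-0.13,0,-0.04],"twist":0,"hand":0},
  {"translation":[0,0,0],"twist":0,"hand":0},
  {"translation":[0,0,0],"twist":0,"hand":0},
])

```text
time: 14.5
tool_pos: [0.4849, 0.1583, 0.0638]
tool_rot: [0.0, 0.647, 0.763, 0.001]
contact_force: [0.3, -0.2, -0.9]
gripper_width: 0.149
grasp_force: 76.8
```

```bash
python3 chk.py
```

```text
14.5 [0.48489236 0.15834914 0.06376622] [ 0.27141672 -0.24338051 -0.87513185] 99.41960172691391
tip [0.5108 0.0045 0.1613] [[359.4, 242.1], [332.1, 247.4]] [[359.0, 207.8], [323.1, 232.9]]
[(327, 249.01, 2535), (330, 242.12, 2704), (333, 248.02, 1527), (336, 246.64, 636), (339, 245.98, 559), (342, 245.33, 607), (345, 244.99, 559), (348, 244.08, 584), (351, 243.79, 615), (354, 234.72, 300), (357, 244.09, 275), (360, 238.08, 132), (363, 242.05, 130)]
[(323, 232.83, 2744), (327, 237.09, 2473), (331, 230.07, 3248), (335, 233.42, 1321), (339, 239.99, 3840), (343, 237.07, 3604), (347, 241.99, 3725), (351, 228.54, 2948), (355, 231.65, 3110), (359, 231.98, 2649), (363, 199.13, 2956)]
```

apply_moves([
  {"translation":[-0.11,0,-0.06],"twist":0,"hand":0},
  {"translation":[-0.11,0,-0.06],"twist":0,"hand":0},
  {"translation":[-0.11,0,-0.065],"twist":0,"hand":0},
  {"translation":[-0.11,0,-0.07],"twist":0,"hand":0},
  {"translation":[-0.13,0,-0.08],"twist":0,"hand":0},
  {"translation":[0,0,0],"twist":0,"hand":0},
])

```text
time: 15.2
tool_pos: [0.495, 0.1011, 0.0984]
tool_rot: [0.001, 0.647, 0.763, 0.001]
contact_force: [-0.3, 0.2, -0.5]
gripper_width: 0.149
grasp_force: 76.8
```

```bash
cat > rg.py <<'E'
from h import *
s=state();print(s["time"],s["tool_pos"],s["contact_force"],hd())
f=grab_frame("top")
for q in("ring_white","ring_dark","bar"):
    for d in regions_of("top",q)[:2]:
        v,u=np.nonzero(d["pixels"]); print(q,round(float(d["score"]),2),len(u),u.min(),u.max(),v.min(),v.max(),u.mean().round(1),v.mean().round(1))
E
python3 rg.py
```

```text
15.2 [0.49499311 0.10112683 0.0984163 ] [-0.30259376  0.16520796 -0.50294717] 99.3861846341304
ring_white 0.62 254 365 382 230 247 373.1 239.0
ring_white 0.47 93 333 345 267 279 338.9 273.1
```

apply_moves([
  {"translation":[-0.14,0,-0.088],"twist":0,"hand":0},
  {"translation":[-0.14,0,-0.088],"twist":0,"hand":0},
  {"translation":[0,0,0],"twist":0,"hand":0},
  {"translation":[0.03,0,-0.05],"twist":0,"hand":0},
  {"translation":[0.05,0,-0.07],"twist":0,"hand":0},
  {"translation":[0.08,0,-0.1],"twist":0,"hand":0},
  {"translation":[0,0,0],"twist":0,"hand":0},
])

```text
time: 16.1
tool_pos: [0.4964, 0.0921, 0.1381]
tool_rot: [0.001, 0.645, 0.764, 0.001]
contact_force: [1.0, -0.4, -1.5]
gripper_width: 0.153
grasp_force: 76.7
```

```bash
python3 rg.py
```

```text
16.1 [0.49635813 0.09213389 0.13813059] [ 0.98675851 -0.35206159 -1.46200573] 99.60998310607476
ring_white 0.64 113 332 345 267 280 339.7 274.6
ring_dark 0.32 2025 214 253 187 259 233.4 223.3
ring_dark 0.18 261 197 216 221 237 206.8 229.0
```

apply_moves([
  {"translation":[0.25,0,-0.02],"twist":0,"hand":0},
  {"translation":[0.35,0,0],"twist":0,"hand":0},
  {"translation":[0.35,0,0],"twist":0,"hand":0},
  {"translation":[0.3,0,0],"twist":0,"hand":0},
  {"translation":[0.1,0,-0.2],"twist":0,"hand":0},
  {"translation":[0.1,0,-0.4],"twist":0,"hand":0},
  {"translation":[0,0,-0.3],"twist":0,"hand":0},
  {"translation":[0,0,0],"twist":0,"hand":0},
])

```text
time: 17.1
tool_pos: [0.474, 0.235, 0.2335]
tool_rot: [0.003, 0.646, 0.764, 0.004]
contact_force: [0.3, -0.6, -0.4]
gripper_width: 0.149
grasp_force: 76.7
```

```bash
python3 rg.py; python3 - <<'E'
from barfit import *
s=state();t=np.array(s["tool_pos"])
for n in("scene","top"):
  grab_frame(n)
  for q in ("ring_dark","ring_white"):
    for d in recognise(n,q)[:3]: print(n,q,round(float(d["score"]),2),np.round(d["point"],3))
o,d=model([.0002,.001,-.0041,32,hd()-180],t)
for k in(.075,.107,.187):print(k,(o+k*d).round(3))
E
```

```text
17.1 [0.4739932  0.23498518 0.23352485] [ 0.29231751 -0.5656599  -0.40573419] 99.5511595466332
ring_white 0.78 263 301 316 239 259 308.0 249.1
ring_white 0.63 89 332 344 268 280 338.1 274.0
scene ring_dark 0.76 [0.464 0.169 0.269]
scene ring_white 0.6 [0.474 0.15  0.286]
scene ring_white 0.6 [0.418 0.046 0.025]
top ring_white 0.5 [0.485 0.14  0.291]
top ring_white 0.48 [0.433 0.041 0.029]
top ring_white 0.35 [ 0.579 -0.036  0.174]
0.075 [0.481 0.173 0.264]
0.107 [0.485 0.146 0.281]
0.187 [0.497 0.079 0.323]
```

apply_moves([
  {"translation":[0,0,0],"twist":1,"hand":0},
  {"translation":[0,0,0],"twist":1,"hand":0},
  {"translation":[0,0,0],"twist":1,"hand":0},
  {"translation":[0,0,0],"twist":1,"hand":0},
  {"translation":[0,0,0],"twist":1,"hand":0},
  {"translation":[0,0,0],"twist":1,"hand":0},
  {"translation":[0,0,0],"twist":1,"hand":0},
  {"translation":[0,0,0],"twist":1,"hand":0},
])

```text
time: 18.4
tool_pos: [0.4715, 0.2338, 0.2278]
tool_rot: [0.0, 0.893, 0.45, -0.0]
contact_force: [0.1, 0.6, -1.9]
gripper_width: 0.152
grasp_force: 76.7
```

apply_moves([
  {"translation":[0,0,0],"twist":1,"hand":0},
  {"translation":[0,0,0],"twist":1,"hand":0},
  {"translation":[0,0,0],"twist":1,"hand":0},
  {"translation":[0,0,0],"twist":1,"hand":0},
  {"translation":[0,0,0],"twist":1,"hand":0},
  {"translation":[0,0,0],"twist":1,"hand":0},
  {"translation":[0,0,0],"twist":1,"hand":0},
  {"translation":[0,0,0],"twist":0.44,"hand":0},
])

```text
time: 19.2
tool_pos: [0.4716, 0.2337, 0.2278]
tool_rot: [0.0, 0.995, 0.095, 0.0]
contact_force: [0.9, 0.7, -1.7]
gripper_width: 0.154
grasp_force: 76.7
```

```bash
python3 - <<'E'
from h import *
s=state();print(s["time"],s["tool_pos"],hd(),shift([.494,.321,.16]),s["joint_pos"].round(2))
E
```

```text
19.2 [0.47155889 0.23371411 0.22783699] 10.88618362293992 [ 38.5 -81.5  67.8] [ 0.32 -0.17  1.87 -0.    1.44  1.7 ]
```

apply_moves([
  {"translation":[0.19,-0.4,0],"twist":0,"hand":0},
  {"translation":[0.19,-0.41,0],"twist":0,"hand":0},
  {"translation":[0,0,0.35],"twist":0,"hand":0},
  {"translation":[0,0,0.33],"twist":0,"hand":0},
  {"translation":[0,0,0.2],"twist":0,"hand":0},
  {"translation":[0,0,0.12],"twist":0,"hand":0},
  {"translation":[0,0,0],"twist":0,"hand":0},
])

```text
time: 19.9
tool_pos: [0.4922, 0.3199, 0.1258]
tool_rot: [0.001, 0.995, 0.096, -0.002]
contact_force: [0.7, -0.7, -0.8]
gripper_width: 0.152
grasp_force: 76.7
```

```bash
python3 - <<'E'
from barfit import *
s=state();t=np.array(s["tool_pos"]);print(s["time"],t,hd(),shift([.494,.321,.12]),s["contact_force"])
grab_frame("scene"); grab_frame("scene")
for q in ("bar","ring_dark","ring_white"):
  for d in regions_of("scene",q)[:2]:
    v,u=np.nonzero(d["pixels"]); print(q,round(float(d["score"]),2),len(u),u.min(),u.max(),v.min(),v.max(),u.mean().round(1),v.mean().round(1))
for th in(0,10,32):
  o,d=model([0,0,-.004,th,hd()-180],t);print(th,w2px(cs,[o+.187*d,o+.107*d,o+.0565*d]).round(1).tolist(),w2px(ct,[o+.187*d,o+.13*d]).round(1).tolist())
E
```

```text
19.9 [0.49217362 0.31993052 0.1258131 ] 11.041786986104075 [ 2.  -0.7  5.8] [ 0.65338076 -0.66250423 -0.78675011]
ring_dark 0.63 13 249 251 227 232 250.3 229.2
ring_dark 0.19 129 209 215 222 246 212.1 233.8
ring_white 0.65 49 343 347 259 271 345.2 264.5
ring_white 0.52 38 258 268 225 228 263.3 226.5
0 [[272.3, 267.3], [262.6, 249.6], [257.0, 239.3]] [[249.9, 323.7], [245.5, 301.5]]
10 [[272.0, 256.0], [262.4, 243.3], [256.9, 236.1]] [[248.9, 324.0], [244.7, 301.2]]
32 [[268.8, 227.8], [260.6, 228.1], [255.9, 228.2]] [[244.9, 316.1], [241.8, 294.9]]
```

apply_moves([
  {"translation":[0.01,0,0.04],"twist":0,"hand":0},
  {"translation":[0.01,0,0.04],"twist":0,"hand":0},
  {"translation":[0,0,0.03],"twist":0,"hand":0},
  {"translation":[0,0,0.03],"twist":0,"hand":0},
  {"translation":[0,0,0],"twist":0,"hand":0},
])

```text
time: 20.65
tool_pos: [0.4948, 0.3208, 0.1132]
tool_rot: [0.0, 0.995, 0.096, -0.001]
contact_force: [-0.4, -0.3, -1.6]
gripper_width: 0.149
grasp_force: 76.7
```

```bash
cat > tip.py <<'E'
from barfit import *
s=state();t=np.array(s["tool_pos"]);print(s["time"],t,hd(),s["contact_force"],s["ft_torque"])
f=grab_frame("scene"); b=cv2.imread("pics/scene0.png")[:,:,::-1]
for q in ("bar","ring_white"):
  for d in regions_of("scene",q)[:3]:
    v,u=np.nonzero(d["pixels"]); print(q,round(float(d["score"]),2),len(u),u.min(),u.max(),v.min(),v.max(),u.mean().round(1),v.mean().round(1))
for th in(0,10,20,30):
  o,d=model([0,0,-.004,th,hd()-180],t);print(th,w2px(cs,[o+.187*d,o+.107*d]).round(1).tolist())
E
python3 tip.py
```

```text
20.65 [0.49478478 0.32076891 0.11318444] 11.04647946149757 [-0.3839473  -0.29353771 -1.58315363] [-0.01107671 -0.12125636 -0.02651386]
bar 0.62 157 252 267 226 240 258.8 233.4
bar 0.48 20 260 267 230 232 263.8 231.0
ring_white 0.71 172 252 268 225 240 259.4 233.2
ring_white 0.58 49 343 346 260 272 344.5 265.9
0 [[271.8, 270.8], [262.2, 253.0]]
10 [[271.5, 259.6], [261.9, 246.8]]
20 [[270.5, 247.2], [261.3, 240.0]]
30 [[268.7, 234.2], [260.4, 233.0]]
```

apply_moves([
  {"translation":[0,0,0.03],"twist":0,"hand":0},
  {"translation":[0,0,0.03],"twist":0,"hand":0},
  {"translation":[0,0,0.02],"twist":0,"hand":0},
  {"translation":[0,0,0],"twist":0,"hand":0},
])

```text
time: 21.2
tool_pos: [0.4959, 0.3212, 0.1105]
tool_rot: [0.0, 0.995, 0.096, 0.0]
contact_force: [-11.2, -5.0, 18.9]
gripper_width: 0.155
grasp_force: 79.8
```

```bash
python3 tip.py
```

```text
21.2 [0.49593291 0.32124797 0.11049247] 11.054656226093794 [-11.20939003  -4.99345716  18.88219978] [-0.90861329  1.31136614 -0.02044751]
bar 0.49 31 259 267 230 233 262.9 231.6
ring_white 0.68 133 253 267 226 241 259.1 234.2
ring_white 0.43 6 344 344 265 270 344.0 267.5
0 [[271.5, 271.3], [262.0, 253.5]]
10 [[271.2, 260.2], [261.7, 247.4]]
20 [[270.2, 247.9], [261.1, 240.7]]
30 [[268.5, 234.9], [260.2, 233.7]]
```

apply_moves([
  {"translation":[0,0,0.03],"twist":0,"hand":0},
  {"translation":[0,0,0.03],"twist":0,"hand":0},
  {"translation":[0,0,0.03],"twist":0,"hand":0},
  {"translation":[0,0,0],"twist":0,"hand":0},
])

```text
time: 21.75
tool_pos: [0.4965, 0.3217, 0.1095]
tool_rot: [0.001, 0.995, 0.097, -0.0]
contact_force: [-30.1, -15.5, 56.0]
gripper_width: 0.149
grasp_force: 85.2
```

```bash
python3 tip.py
```

```text
21.75 [0.49652189 0.32171482 0.10950466] 11.076996299892992 [-30.11549636 -15.5104623   56.03103696] [-2.56496862  4.1488341  -0.2509685 ]
ring_white 0.46 153 252 266 227 241 258.3 234.1
ring_white 0.45 18 343 345 261 270 344.1 264.4
0 [[271.3, 271.5], [261.8, 253.7]]
10 [[271.0, 260.4], [261.5, 247.6]]
20 [[270.0, 248.1], [260.9, 240.9]]
30 [[268.3, 235.1], [260.0, 233.9]]
```

apply_moves([
  {"translation":[0,0,-0.1],"twist":0,"hand":0},
  {"translation":[0,0,-0.3],"twist":0,"hand":0},
  {"translation":[0,0,-0.45],"twist":0,"hand":0},
  {"translation":[0,0,-0.45],"twist":0,"hand":0},
  {"translation":[0,0,0],"twist":-1,"hand":0},
  {"translation":[0,0,0],"twist":-1,"hand":0},
  {"translation":[0,0,0],"twist":-1,"hand":0},
  {"translation":[0,0,0],"twist":-1,"hand":0},
])

```text
time: 22.7
tool_pos: [0.4952, 0.321, 0.227]
tool_rot: [-0.0, 0.956, 0.294, 0.0]
contact_force: [-0.0, -0.4, -1.9]
gripper_width: 0.149
grasp_force: 76.7
```

apply_moves([
  {"translation":[0,0,0],"twist":-1,"hand":0},
  {"translation":[0,0,0],"twist":-1,"hand":0},
  {"translation":[0,0,0],"twist":-1,"hand":0},
  {"translation":[0,0,0],"twist":-1,"hand":0},
  {"translation":[0,0,0],"twist":-1,"hand":0},
  {"translation":[0,0,0],"twist":-1,"hand":0},
  {"translation":[0,0,0],"twist":-1,"hand":0},
  {"translation":[0,0,0],"twist":-1,"hand":0},
])

```text
time: 23.5
tool_pos: [0.4951, 0.321, 0.2268]
tool_rot: [-0.0, 0.766, 0.643, -0.0]
contact_force: [-0.8, -0.8, -0.8]
gripper_width: 0.153
grasp_force: 76.7
```

apply_moves([
  {"translation":[0,0,0],"twist":-1,"hand":0},
  {"translation":[0,0,0],"twist":-1,"hand":0},
  {"translation":[0,0,0],"twist":-1,"hand":0},
  {"translation":[0,0,0],"twist":-1,"hand":0},
  {"translation":[0,0,0],"twist":-1,"hand":0},
  {"translation":[0,0,0],"twist":-1,"hand":0},
  {"translation":[0,0,0],"twist":-1,"hand":0},
  {"translation":[0,0,0],"twist":-1,"hand":0},
])

```text
time: 24.3
tool_pos: [0.4951, 0.321, 0.2268]
tool_rot: [-0.0, 0.455, 0.89, -0.0]
contact_force: [-0.2, -0.2, -1.2]
gripper_width: 0.154
grasp_force: 76.7
```

apply_moves([
  {"translation":[0,0,0],"twist":-1,"hand":0},
  {"translation":[0,0,0],"twist":-1,"hand":0},
  {"translation":[0,0,0],"twist":-1,"hand":0},
  {"translation":[0,0,0],"twist":-1,"hand":0},
  {"translation":[0,0,0],"twist":-1,"hand":0},
  {"translation":[0,0,0],"twist":-1,"hand":0},
  {"translation":[0,0,0],"twist":-1,"hand":0},
  {"translation":[0,0,0],"twist":-1,"hand":0},
])

```text
time: 25.1
tool_pos: [0.495, 0.321, 0.2267]
tool_rot: [-0.0, 0.072, 0.997, -0.0]
contact_force: [-0.1, -0.1, -1.7]
gripper_width: 0.152
grasp_force: 76.7
```

apply_moves([
  {"translation":[0,0,0],"twist":-1,"hand":0},
  {"translation":[0,0,0],"twist":-1,"hand":0},
  {"translation":[0,0,0],"twist":-1,"hand":0},
  {"translation":[0,0,0],"twist":-0.4,"hand":0},
  {"translation":[0,0,0],"twist":0,"hand":0},
])

```text
time: 25.6
tool_pos: [0.495, 0.3209, 0.2267]
tool_rot: [-0.0, -0.095, 0.995, -0.0]
contact_force: [-1.2, -0.2, -1.7]
gripper_width: 0.149
grasp_force: 76.7
```

```bash
python3 - <<'E'
from rod import *
from barfit import *
s=state();t=np.array(s["tool_pos"]);print(s["time"],t,s["contact_force"],hd(),shift([.4745,.3173,.13]))
for n in("scene","top"):
  grab_frame(n)
  for q in ("ring_dark","ring_white"):
    for d in recognise(n,q)[:2]: print(n,q,round(float(d["score"]),2),np.round(d["point"],3))
for th in(20,26,32):
  o,d=model([0,.001,-.004,th,hd()-180],t);print(th,w2px(ct,[o+.187*d,o+.14*d]).round(1).tolist())
f=grab_frame("top").astype(int).sum(2);b=cv2.imread("pics/top0.png").astype(int).sum(2); D=np.abs(f-b)
u,v=w2px(ct,o+.187*d)[0].astype(int); print(u-5,v-14);print(D[v-14:v+16:2,u-5:u+8])
E
```

```text
25.6 [0.49498077 0.32094104 0.22669098] [-1.18430606 -0.24832035 -1.71146665] -169.05266344671463 [20.7  0.3 96.7]
scene ring_dark 0.58 [ 0.716 -0.002  0.051]
scene ring_white 0.74 [0.419 0.046 0.022]
top ring_white 0.62 [0.582 0.333 0.292]
top ring_white 0.55 [0.431 0.042 0.03 ]
20 [[213.4, 173.1], [218.0, 192.9]]
26 [[213.0, 174.9], [217.7, 194.6]]
32 [[212.7, 177.7], [217.6, 196.9]]
207 163
[[ 26  28  24  26  23  25  24  25  26  25  28  24  28]
 [ 22  23  26  25  23  24  24  22  25  24  27  26  23]
 [ 25  23  24  27  21  26  25  25  24  27  25  23  26]
 [ 27  24  24  25  25  20  25  26  25  27  24  26  23]
 [ 22  23  26  27  25  24  25  26  28  20  24  24  28]
 [ 24  21  26  22  24  25  26  26  25  27  21  24  25]
 [ 27  26  22  26  27  29  26  24  27  25  27  22  24]
 [ 27  26  26  26  17   2  27  31   3  23  26  27  24]
 [ 24  24  25  23  10  89 138 160 151  65  14  29  27]
 [ 23  25  28  22  15 110 165 180 183 108   4  28  26]
 [ 22  25  27  26  14  55 138 174 183 164  67  18  24]
 [ 26  24  26  27  26  16 112 164 177 176 103   2  29]
 [ 25  25  25  24  28  17  50 138 171 178 161  64  17]
 [ 24  25  23  25  23  27   8  98 161 180 184 117   5]
 [ 24  23  26  23  27  34  31  11  66  72  73  73  33]]
```

apply_moves([
  {"translation":[0.1,0,0.2],"twist":-0.03,"hand":0},
  {"translation":[0.107,0,0.35],"twist":0,"hand":0},
  {"translation":[0,0,0.35],"twist":0,"hand":0},
  {"translation":[0,0,0.25],"twist":0,"hand":0},
  {"translation":[0,0,0.15],"twist":0,"hand":0},
  {"translation":[0,0,0],"twist":0,"hand":0.13},
  {"translation":[0,0,0],"twist":0,"hand":0.15},
  {"translation":[0,0,0],"twist":0,"hand":0.15},
])

```text
time: 26.75
tool_pos: [0.4764, 0.3178, 0.0993]
tool_rot: [0.002, -0.097, 0.995, 0.001]
contact_force: [-0.4, 0.6, -1.3]
gripper_width: 0.155
grasp_force: 67.4
```

```bash
cat > tl.py <<'E'
from barfit import *
s=state();t=np.array(s["tool_pos"]);print(s["time"],t,s["contact_force"],hd(),shift([.4745,.3173,.095]),s["grasp_force"],s["gripper_width"])
f=grab_frame("top").astype(int).sum(2);b=cv2.imread("pics/top0.png").astype(int).sum(2); D=np.abs(f-b)
for d in recognise("top","ring_white")[:2]: print(round(float(d["score"]),2),np.round(d["point"],3))
for th in(0,10,20,26,32):
  o,d=model([0,.001,-.004,th,hd()-180],t);print(th,w2px(ct,[o+.187*d,o+.14*d]).round(1).tolist())
m=(D[170:215,200:240]>60); v,u=np.nonzero(m); print([(r+170,int(u[v==r].min()+200),int(u[v==r].max()+200)) for r in sorted(set(v))][:14])
E
python3 tl.py
```

```text
26.75 [0.47639377 0.31775424 0.09931491] [-0.37604469  0.55960345 -1.27536461] -168.8767255955287 [ 2.  -0.1  4.3] 67.36862897872925 0.15466042968309132
0.73 [0.56  0.329 0.161]
0.71 [0.431 0.04  0.029]
0 [[223.3, 189.7], [226.7, 206.7]]
10 [[222.1, 188.9], [225.8, 206.5]]
20 [[221.3, 190.3], [225.3, 207.9]]
26 [[221.0, 192.2], [225.2, 209.5]]
32 [[221.0, 194.9], [225.2, 211.7]]
[(np.int64(191), 224, 224), (np.int64(192), 224, 225), (np.int64(193), 224, 225), (np.int64(194), 224, 226), (np.int64(195), 221, 226), (np.int64(196), 221, 226), (np.int64(197), 221, 226), (np.int64(198), 221, 227), (np.int64(199), 221, 227), (np.int64(200), 222, 227), (np.int64(201), 226, 227), (np.int64(203), 226, 226), (np.int64(204), 226, 228), (np.int64(205), 226, 228)]
```

apply_moves([
  {"translation":[0.02,0,0.04],"twist":0,"hand":0.155},
  {"translation":[0,0,0],"twist":0,"hand":0.155},
  {"translation":[0,0,0],"twist":0,"hand":0.155},
])

```text
time: 27.15
tool_pos: [0.4728, 0.3166, 0.093]
tool_rot: [-0.0, -0.097, 0.995, -0.0]
contact_force: [-0.7, 0.1, -1.7]
gripper_width: 0.157
grasp_force: 43.3
```

apply_moves([
  {"translation":[0,0,0],"twist":0,"hand":0.16},
  {"translation":[0,0,0],"twist":0,"hand":0.16},
])

```text
time: 27.35
tool_pos: [0.473, 0.3167, 0.0931]
tool_rot: [0.0, -0.097, 0.995, 0.0]
contact_force: [0.6, 0.6, -2.3]
gripper_width: 0.16
grasp_force: 19.0
```

apply_moves([
  {"translation":[0,0,0],"twist":0,"hand":0.164},
  {"translation":[0,0,0],"twist":0,"hand":0.164},
])

```text
time: 27.55
tool_pos: [0.4736, 0.3167, 0.0939]
tool_rot: [0.001, -0.097, 0.995, 0.0]
contact_force: [0.5, -1.7, 1.3]
gripper_width: 0.17
grasp_force: 3.1
```

```bash
python3 tl.py
```

```text
27.55 [0.47357064 0.31674313 0.09392317] [ 0.47027526 -1.68869168  1.34569474] -168.87655073366977 [-1.   0.4 -1.1] 3.080455921590328 0.16983031612857205
0.55 [0.623 0.337 0.017]
0.51 [0.575 0.334 0.106]
0 [[223.9, 191.1], [227.3, 208.0]]
10 [[222.7, 190.3], [226.5, 207.8]]
20 [[221.9, 191.7], [226.0, 209.2]]
26 [[221.7, 193.6], [225.9, 210.9]]
32 [[221.6, 196.3], [225.9, 213.1]]
[(np.int64(191), 224, 224), (np.int64(192), 224, 224), (np.int64(214), 232, 235)]
```

apply_moves([
  {"translation":[0,0,0],"twist":0,"hand":0.18},
  {"translation":[0,0,0],"twist":0,"hand":0.22},
  {"translation":[0,0,0],"twist":0,"hand":0.3},
  {"translation":[0,0,0],"twist":0,"hand":0.45},
  {"translation":[0,0,-0.1],"twist":0,"hand":0.45},
  {"translation":[0,0,-0.3],"twist":0,"hand":0.45},
  {"translation":[0,0,-0.4],"twist":0,"hand":0.45},
  {"translation":[0,0,-0.4],"twist":0,"hand":0.45},
])

```text
time: 28.45
tool_pos: [0.4726, 0.3165, 0.2146]
tool_rot: [-0.0, -0.097, 0.995, -0.0]
contact_force: [0.3, 1.6, 0.2]
gripper_width: 0.447
grasp_force: 0.0
```

apply_moves([
  {"translation":[0.3,0,-0.3],"twist":0,"hand":0.45},
  {"translation":[0.4,0,0],"twist":0,"hand":0.45},
  {"translation":[0,0,0],"twist":0,"hand":0.45},
])

```text
time: 28.75
tool_pos: [0.4016, 0.3029, 0.2445]
tool_rot: [0.001, -0.098, 0.995, 0.0]
contact_force: [0.9, 0.8, -0.9]
gripper_width: 0.449
grasp_force: 0.0
```

```bash
python3 - <<'E'
from h import *
s=state();print(s["time"],s["tool_pos"],s["contact_force"])
ims=[]
for n,(u,v) in dict(scene=(195,185),top=(185,165),wrist=None).items() if 0 else [("scene",(195,185)),("top",(185,170))]:
    f=grab_frame(n); ims.append(cv2.resize(f[v:v+100,u:u+90,::-1],(400,444),interpolation=cv2.INTER_CUBIC))
    for q in("ring_dark","ring_white","bar","salt_c","spice_c","mill_c","honey_c"): print(n,q,[(round(float(d["score"]),2),np.round(d["point"],3).tolist()) for d in recognise(n,q)][:2])
cv2.imwrite("pics/f7.png",np.hstack(ims))
E
```

```text
28.75 [0.40155639 0.30289664 0.24448517] [ 0.8931276   0.80079195 -0.8623627 ]
scene ring_dark [(0.68, [0.487, 0.323, 0.094])]
scene ring_white [(0.47, [0.555, -0.044, 0.158]), (0.46, [0.417, 0.043, 0.023])]
scene bar [(0.73, [0.484, 0.323, 0.094]), (0.47, [0.534, 0.34, 0.016])]
scene salt_c [(0.41, [0.585, 0.426, 0.052])]
scene spice_c [(0.98, [0.538, 0.403, 0.065]), (0.38, [0.481, 0.324, 0.096])]
scene mill_c [(0.9, [0.412, -0.068, 0.124])]
scene honey_c [(0.83, [0.714, -0.005, 0.051])]
top ring_dark [(0.63, [0.541, 0.327, 0.102])]
top ring_white [(0.55, [0.43, 0.041, 0.029]), (0.47, [0.572, 0.331, 0.097])]
top bar [(0.44, [0.522, 0.325, 0.098])]
top salt_c [(0.78, [0.597, 0.413, 0.083]), (0.72, [0.524, 0.325, 0.099])]
top spice_c [(0.81, [0.55, 0.399, 0.103]), (0.49, [0.419, -0.075, 0.14])]
top mill_c [(0.91, [0.421, -0.073, 0.143]), (0.63, [0.542, 0.326, 0.105])]
top honey_c [(0.96, [0.729, -0.016, 0.088]), (0.64, [0.525, 0.328, 0.096])]
```

View pics/f7.png

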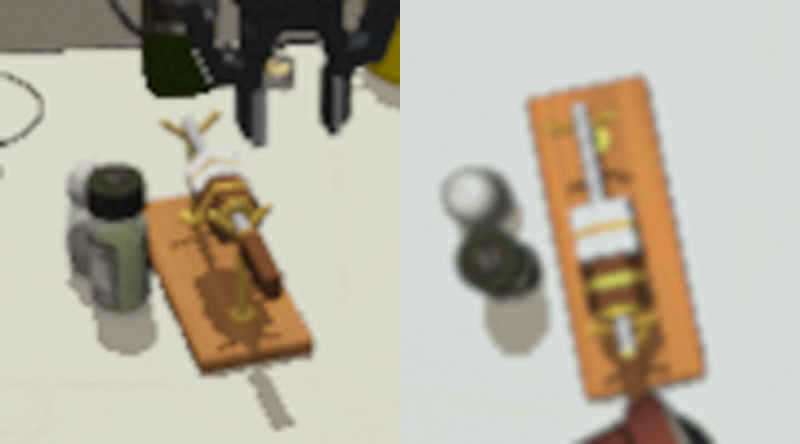

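The picture shows the bar lying in both forks: rear fork at about (625,325) and front fork at (583,125). The dark ring is against the collar with the white ring next to it, the handle is at the same end as before, and the jars have not moved.

```bash
python3 -c "
from plant import *
print(job_done())"
```

```text
the job is handed in; nothing more can be done
None
```

The job is handed in at about 29 s: the bar lies across both forks, handle at its original end, with the dark ring against the collar and the white ring beside it; one attempt to level the bar on the rear fork pushed with about 65 N at the wrist, and I couldn't tell whether the handle or a fingertip was touching the fork.

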